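Pin the sheet mould and gauge its gap

ROBOT

A 7-joint arm with a two-finger parallel gripper is mounted at the origin on the work surface. World frame = base frame: x ahead of the robot, y to its left, z up, the work surface at z = 0. Lengths are in m, angles in rad, forces in N, time in s.
With the tool pointing down it reaches from about 0.425 to 0.825 m from the base axis. Payload 3.6 kg.
Tool frame: the origin (TCP) lies where the fingers leave the gripper's body, on its centre line; the fingertips stand 73 mm ahead of it and the grasp point (between the pads) lies 54 mm ahead of it; z points along the fingers, y is the line along which they close (so a half turn about z gives the same grasp; the last joint's range is limited). The gripper opens to 85 mm and grips with 20 to 120 N. Pads are 22 mm wide; open, the fingers measure 114 mm over their backs; the gripper's body (76 mm by 85 mm) begins 54 mm behind the grasp point. The pads swing forward as they close: fully open they stand 13 mm farther back than shut.
Start: joints at [1.127, 0.615, -0.013, 1.423, 0.008, 1.103, -0.04], TCP at [0.263, -0.594, 0.304] pointing down, gripper open.
Joint ranges: [-3.12, 3.12], [-0.3, 2.06], [-1.34, 1.32], [0.26, 2.42], [-1.36, 4.5], [0.01, 1.98], [-2.84, 2.84]. Speed limits (rad/s): [2.79, 2.79, 3.14, 3.14, 3.14, 3.14, 3.14].

INTERFACE

Orientations are given as a unit quaternion [x, y, z, w].
In Python, from station import arm, snapshot, camera_info, ticket gives the robot as it stands. Calls block until the motion is done:
- arm.movep(position, orientation): joint-space move of the TCP to a pose.
- arm.line_to(position, velocity=0.15, ori=None): straight line of the TCP; ori=None keeps the orientation; velocity is the mean speed in m/s.
- arm.move_j(angles): joint-space move.
- arm.move_gripper(opening, effort=None): opening from 0.0 (shut) to 1.0 (fully open); effort is the grip in N (None keeps the last); returns when the fingers have stopped.
- arm.pause(seconds).
- arm.ik(position, orientation): joint angles nearest the present ones, or None.
- snapshot(name): name is "scene" or "top"; returns the picture (480x640x3 uint8, blue, green, red); there is no depth.
- camera_info(name): a dict with "fx", "fy", "cx", "cy" (pixels), "R" (3x3) and "t" (3): a world point X has camera coordinates R X + t. Camera axes: x right, y down, z forward; pixel columns grow to the right and rows downward; lengths in m; the calibration is good to about 2 mm. A picture is of the moment at which its call begins. camera_info takes no time and is no camera call.
A pose or a line that the arm cannot do raises arm.MotionError and nothing moves.
- ticket.finish_job(): hands the job in; it is judged then, once.
Readings, each from a call of its own:
- arm.read_time(): time.
- arm.read_joint_positions(): joint angles.
- arm.read_dq(): joint speeds.
- arm.read_effort(): joint torques, N m.
- arm.read_tool_pos(): TCP position.
- arm.read_eef_rot(): TCP orientation.
- arm.read_ft_force(): force on the tool from outside, world axes, zero at the start.
- arm.read_wrist_torque(): the same for the moment, N m.
- arm.read_opening(): opening from 0.0 (shut) to 1.0 (fully open).
- arm.read_finger_force(): force on a finger pad.
Only numpy, scipy, OpenCV 4.12 (cv2) and the standard library are available. Lean on these libraries where they do the work, as an engineer would, in place of code of your own. Each camera call takes 0.05 s, during which the arm holds its last target. There are 200 camera calls.

TASK

Lock the sheet mould by standing its steel pin fully home and upright in the bore of the blue boss, and let go of it. Then take the orange-handled taper gauge out of its wooden stand and slide the blade, upright and flat to the plates, down into the gap at about the middle of their length until it drags snugly on both plates and each just gives way, by a millimetre or two and in no case as much as 4 mm. Finish with the gripper still holding the gauge still at that depth, the pin home and everything else left where it was.

Things in the scene. Friction and masses are not known exactly. Their poses are not given: they have to be found in the camera images.
- mould: fixed sheet mould: dark steel base 190 (x) x 145 (y) x 12, two upright sprung plates facing across a narrow open-topped gap, blue cheeks 57 high at x +-83, and at -y a tongue with a blue boss. Origin: underside of the base (table height) below the middle of the gap. x across the gap from front to back plate, y along the plates, z up
- bore (a point): centre of the mouth of the bore in the boss's top: 37 above the table, at y = -100 in the mould's frame. Bore 18 in diameter with 2 chamfer, 25 deep, flat bottom 12 above the table; boss 50 x 50. Axis z
- pin: loose steel locking pin, standing upright on the table at the start: shank 16 in diameter with chamfered foot, 80 tall in all, with a wider grip head 24 wide at its top. Origin: centre of the foot's underside, z up. Fully home its foot is 12 above the table and its top 92. 0.08 to 0.17 kg
- stand: fixed wooden stand, block 70 x 80 x 110 high, with an upright slot 18 (x) x 32 (y) through it; origin at the centre of its underside, z up. The pin and the stand swap sides of the mould at random
- gauge: loose taper gauge hanging blade down in the stand's slot, its shoulder on the stand's top. Steel blade 100 long, 26 wide (y), symmetric wedge in x: 2.5 thick at the tip, 14.5 at the shoulder (0.12 per mm). Orange handle above: 26 (x) x 42 (y) x 45 high. Origin: centre of the tip; z up to the handle. Half-turn symmetric about z. 0.11-0.22 kg
- gauge_grip (a point): grip point in the gauge's handle: 125 above the blade's tip, 25 above the shoulder; axes as the gauge's (x = 26 wide direction of the handle, which is the blade's thickness)
- plate_front (a joint): front (-x of the mould) plate of the mould: aluminium, 14 thick, 110 long (mould y), top 115 above the table, top edge half-round (radius 7). Its value is 0 on its stop and grows (m) as the plate is pushed away from the gap, end stop at 0.008. Spring: 4 N at 0, plus 0.8 N per mm
- plate_back (a joint): back (+x of the mould) plate of the mould: aluminium, 14 thick, 110 long (mould y), top 115 above the table, top edge half-round (radius 7). Its value is 0 on its stop and grows (m) as the plate is pushed away from the gap, end stop at 0.008. Spring: 4 N at 0, plus 0.8 N per mm
- plate_front_top (a point): front plate: mid-length, in the plane of its face towards the gap, at plate-top height (115; the edge rounding ends 7 below). Moves with the plate. The distance along mould x between the two such points is the gap: 4.5 to 7, varying; its centre lies up to 0.7 off the mould's origin. Axes as the mould's
- plate_back_top (a point): back plate: mid-length, in the plane of its face towards the gap, at plate-top height (115; the edge rounding ends 7 below). Moves with the plate. The distance along mould x between the two such points is the gap: 4.5 to 7, varying; its centre lies up to 0.7 off the mould's origin. Axes as the mould's
- bar_a: copper bar 30 x 130 x 18, left of the mould. Origin at the centre of its underside. Bystander: leave alone.
- bar_b: copper bar 30 x 130 x 18, right of the mould. Origin at the centre of its underside. Bystander: leave alone.
- crucible: terracotta cup 70 across, 70 high. Origin at the centre of its underside. Bystander: leave alone.
- hammer: hammer lying far right. Origin at the centre of its underside. Bystander: leave alone.
- brush: brush lying far left. Origin at the centre of its underside. Bystander: leave alone.
- sheets: small stack of bright metal sheets 80 x 90 x 15. Origin at the centre of its underside. Bystander: leave alone.
There are look-alikes about, which are no part of the job. Leave any turquoise look-alike of the pin alone. Leave any turquoise look-alike of the gauge alone.

How it is judged:
On the way, in this order (a step that is already met when the one before it is completed fails the run):
1. the pin stands fully home in the bore, let go (horizontal distance between pin and bore below 0.003 m and z of pin in the frame of mould between 0.006 and 0.016 m and angle between pin's own z axis and vertical below 0.12 rad and contact force between the fingers and pin below 0.1 N), for 0.2 s.
2. the held gauge drags snugly between both plates (contact force between gauge and plate_front above 2 N and contact force between gauge and plate_back above 2 N and value of joint each of plate_front, plate_back below 0.004 m and contact force between the fingers and gauge above 2 N and angle between gauge's own z axis and vertical below 0.09 rad and angle between the x axis of gauge and the x axis of mould, either way round below 0.12 rad and y of gauge in the frame of mould between -0.025 and 0.025 m and z of gauge in the frame of mould between 0.015 and 0.095 m and linear speed of gauge below 0.02 m/s), for 0.2 s.
At the end, for the whole second after the job is handed in: Pin in the bore within 3 mm and 7 deg of upright, foot within 4 mm of the bottom, let go. Gauge held still by the fingers, within 5 deg of upright, 7 deg of the plates and 25 mm of their middle, tip 20 mm or more below their tops; it bears on each plate with 2 N or more; neither gave 4 mm (all of step 1 and all of step 2); the arm keeps its last pose, push and grip.
It fails at once if a plate is forced back more than 6 mm (value of joint any of plate_front, plate_back above 0.006 m).
It fails at once if a bystander is moved more than 30 mm (distance of any of bar_a, bar_b, crucible, hammer, brush, sheets from where it was at the start of the episode above 0.03 m).
It also fails if it takes over 59 s, if anything falls off the work surface, if the arm or the gripper's body presses on something with over 40 N, if the wrist force passes 120 N, or if a joint passes its speed limit or range.

## Working session

There is one attempt and no reset: what is moved stays moved. The work goes in short steps, each a Python script; the robot and the scene stay as the last script left them, time stands still between calls to the robot, and variables do not carry over. Pictures are saved under pics/ and viewed, at most 10 in all, crops included, and the job is handed in when it is done.

```bash
ls; mkdir -p pics
python3 - <<'E'
from station import *
import cv2,numpy as np
for n in("scene","top"):
    im=snapshot(n); cv2.imwrite(f"pics/{n}0.png",im)
    c=camera_info(n); print(n,c['fx'],c['fy'],c['cx'],c['cy'],np.round(c['R'],4).tolist(),np.round(c['t'],4).tolist())
print(arm.read_time(),arm.read_eef_rot(),arm.read_opening())
E
```

```text
pics
scene 481.1482782548953 481.1482782548953 310.9902964965021 238.6020310906639 [[0.6499, 0.7599, 0.0145], [0.5572, -0.4634, -0.689], [-0.5169, 0.4558, -0.7246]] [-0.3159, -0.2088, 1.3592]
top 448.83470225202973 448.83470225202973 325.36192759888456 242.4146827840962 [[-0.0207, -0.9997, -0.0134], [-0.9942, 0.022, -0.1053], [0.1055, 0.0111, -0.9944]] [0.0365, 0.4902, 1.1184]
0.1 [ 9.78352372e-01  2.06942690e-01 -2.67363751e-04 -1.13453403e-03] 0.9974182426251179
```

View pics/scene0.png

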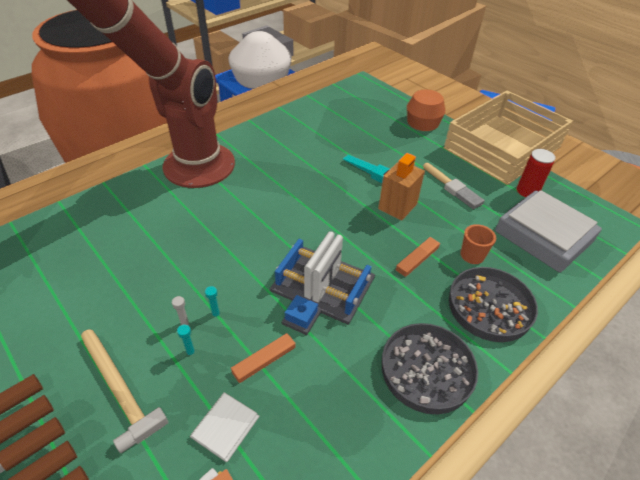

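View pics/top0.png

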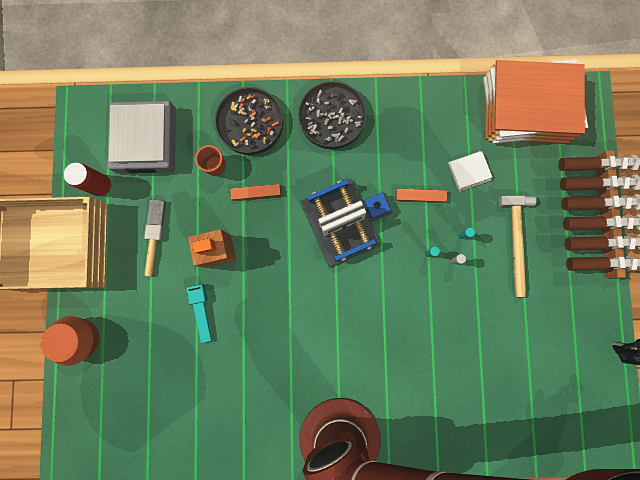

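The top view shows the mould at (342,222) and its blue boss at (377,206).
- **Pin candidates (top view):** silver (461,259), turquoise (434,252) and turquoise (470,232). I choose the silver one, at scene (179,308).
- **Gauge candidates (top view):** the orange handle in the stand at (203,245), and the turquoise one lying at (200,310). I choose the orange one.

Next I'll check these in a close crop.

Run:
```python
import cv2,numpy as np
t=cv2.imread("pics/top0.png");s=cv2.imread("pics/scene0.png")
def c(im,x,y,w,h,k):return cv2.resize(im[y:y+h,x:x+w],None,fx=k,fy=k,interpolation=cv2.INTER_CUBIC)
a=c(t,300,170,100,100,4); b=c(s,270,225,110,110,4)[:400,:400]
d=c(t,420,220,66,50,4)[:200,:264]; e=c(t,180,220,66,50,4)[:200,:264];f=c(s,165,280,66,50,4)[:200,:264]
cv2.imwrite("pics/crop1.png",np.vstack([np.hstack([a,b]),np.hstack([d,e,f])[:, :800] if 0 else np.pad(np.hstack([d,e,f]),((0,0),(0,8),(0,0)))]))
```

```text
(no output)
```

View pics/crop1.png

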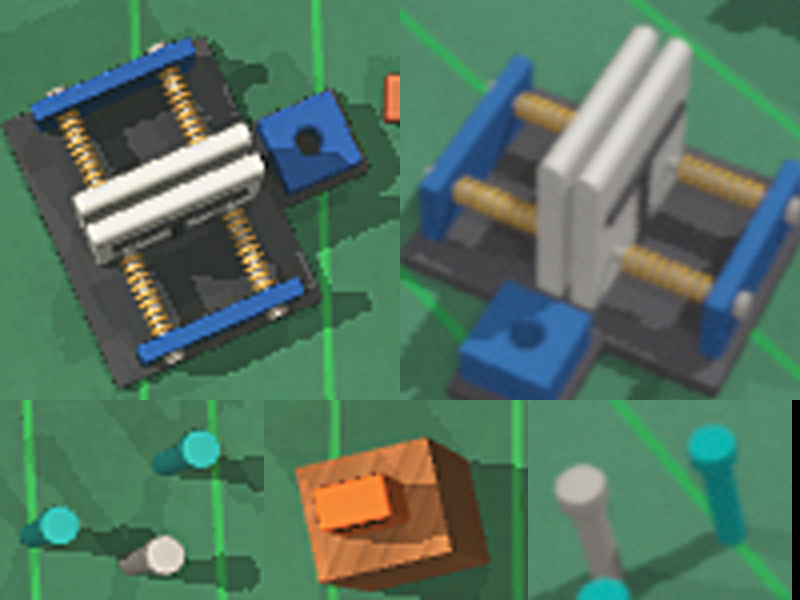

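The crop confirms it: the silver pin's head is at top (461,259), clear of both turquoise ones. The orange handle stands in the wooden stand at top (202,246). The bore is at top (376.8,204.8) and scene (302,308). Now I'll measure.

```bash
cat > h.py <<'E'
from station import *
import cv2,numpy as np
from scipy.spatial.transform import Rotation as Rn
CI={n:camera_info(n) for n in("scene","top")}
def plane(n,uv,z):
    c=CI[n];R=np.array(c['R']);t=np.array(c['t']);o=-R.T@t
    d=R.T@np.array([(uv[0]-c['cx'])/c['fx'],(uv[1]-c['cy'])/c['fy'],1.]);return o+d*(z-o[2])/d[2]
def proj(n,X):
    c=CI[n];q=np.array(c['R'])@np.array(X)+c['t'];return np.array([c['fx']*q[0]/q[2]+c['cx'],c['fy']*q[1]/q[2]+c['cy']])
def comps(im,lo,hi,box,amin=15):  # HSV mask inside x0,y0,x1,y1 -> contours, big first
    m=cv2.inRange(cv2.cvtColor(im,cv2.COLOR_BGR2HSV),np.array(lo),np.array(hi));k=np.zeros_like(m)
    x0,y0,x1,y1=box;k[y0:y1,x0:x1]=m[y0:y1,x0:x1]
    cs=cv2.findContours(k,cv2.RETR_EXTERNAL,cv2.CHAIN_APPROX_NONE)[0]
    out=[]
    for c in sorted(cs,key=cv2.contourArea,reverse=True):
        if cv2.contourArea(c)>=amin:
            f=np.zeros_like(m);cv2.drawContours(f,[c],-1,255,-1);M=cv2.moments(f,True)
            out.append((c,np.array([M['m10']/M['m00'],M['m01']/M['m00']]),M['m00']))
    return out
def quat(yaw): # tool down, closing axis (tool y) at world yaw (mod pi)
    y=np.array([np.cos(yaw),np.sin(yaw),0]);z=np.array([0,0,-1.]);return Rn.from_matrix(np.stack([np.cross(y,z),y,z],1)).as_quat()
E
python3 - <<'E'
from h import *
t=cv2.imread("pics/top0.png");s=cv2.imread("pics/scene0.png")
def rep(tag,n,im,lo,hi,box,z,k=3):
    for c,ce,a in comps(im,lo,hi,box)[:k]:
        q=cv2.boxPoints(cv2.minAreaRect(c));W=np.array([plane(n,p,z) for p in q])
        e=[W[1]-W[0],W[2]-W[1]];print(tag,n,'px',ce.round(1),'a',a,'W',plane(n,ce,z).round(4),'rect',W.mean(0).round(4)[:2],[(round(np.linalg.norm(v)*1e3),round(np.degrees(np.arctan2(v[1],v[0]))%180,1)) for v in e])
rep('cheek','top',t,(100,120,130),(125,255,255),(300,170,362,270),.057)
rep('boss','top',t,(100,120,60),(125,255,255),(362,170,400,230),.037)
rep('boss','scene',s,(100,120,60),(125,255,255),(280,290,322,335),.037)
rep('plates','top',t,(0,0,190),(40,50,255),(310,190,375,240),.115)
rep('pin','top',t,(0,0,150),(40,60,255),(450,245,475,270),.08)
rep('pin','scene',s,(0,0,90),(180,60,255),(168,290,190,312),.08)
rep('handle','top',t,(8,200,225),(18,255,255),(185,225,240,270),.155)
rep('handle','scene',s,(8,200,200),(18,255,255),(390,145,425,185),.155)
print('bore',plane('top',(376.8,204.8),.037),plane('scene',(302,308.3),.037))
g=cv2.cvtColor(t,cv2.COLOR_BGR2GRAY);print(g[196:216,368:386])
E
```

```text
cheek top px [327.7 189.2] a 174.0 W [0.6218 0.017  0.057 ] rect [0.6222 0.0166] [(107, np.float64(112.3)), (11, np.float64(21.3))]
cheek top px [348.  252.4] a 125.0 W [ 0.4615 -0.0299  0.057 ] rect [ 0.4615 -0.0302] [(73, np.float64(112.4)), (10, np.float64(21.9))]
boss top px [376.9 205. ] a 419.0 W [ 0.5825 -0.1072  0.037 ] rect [ 0.5827 -0.107 ] [(54, np.float64(112.9)), (53, np.float64(21.7))]
boss scene px [300.8 311.2] a 709.0 W [ 0.5886 -0.1155  0.037 ] rect [ 0.5872 -0.115 ] [(67, np.float64(120.8)), (61, np.float64(20.7))]
plates top px [343.3 219.1] a 209.0 W [ 0.5358 -0.0185  0.115 ] rect [ 0.5359 -0.0187] [(109, np.float64(112.6)), (11, np.float64(21.7))]
plates top px [339.9 211.6] a 205.0 W [ 0.5541 -0.011   0.115 ] rect [ 0.5542 -0.0113] [(109, np.float64(112.6)), (11, np.float64(21.7))]
pin top px [460.7 258.4] a 69.0 W [ 0.4393 -0.3     0.08  ] rect [ 0.439  -0.2995] [(21, np.float64(133.1)), (20, np.float64(42.7))]
pin scene px [178.5 303.5] a 181.0 W [ 0.4459 -0.3048  0.08  ] rect [ 0.445  -0.3053] [(27, np.float64(50.1)), (36, np.float64(149.7))]
handle scene px
[... 1000 characters left out ...]
 73  98 104 103 103 101]
 [ 67  67  65  66  68  70  70  45  47  46  46  50  88 104 104 102 102 103]
 [ 53  72  70  70  70  70  70  57  48  49  48  50  62  67  66  65  69 104]
 [ 39  73  73  72  70  71  70  71  69  70  71  73  73  73  70  68  67  71]
 [ 36  55  73  72  70  70  71  71  73  73  72  71  71  72  70  69  68  69]
 [ 41  47  74  73  70  71  70  71  73  71  71  71  73  72  72  72  70  71]
 [ 40  37  55  72  70  70  71  72  72  71  71  72  73  73  74  70  55  56]
 [ 47  39  54  72  70  70  71  71  71  71  72  73  73  71  56  56  45  49]
 [ 47  42  39  74  72  71  72  71  71  71  72  71  56  42  45  46  55  54]
 [ 49  48  37  55  74  72  72  72  70  69  55  44  47  46  55  55  54  47]]
```

Run:
```python
from h import *
t=cv2.imread("pics/top0.png")
for c,ce,a in comps(t,(5,190,200),(18,255,255),(185,225,240,270))[:3]:
    q=cv2.boxPoints(cv2.minAreaRect(c));W=np.array([plane('top',p,.155) for p in q]);print(ce,a,W.mean(0),[(np.linalg.norm(v),np.degrees(np.arctan2(v[1],v[0]))%180) for v in (W[1]-W[0],W[2]-W[1])])
Q=quat(np.radians(22.5)); P=np.array([.4397,-.3005])
arm.move_gripper(0.65,30)
js=[(arm.ik([*P,.24],quat(np.radians(a))),a) for a in(22.5,202.5)];print(js)
a=min((j for j in js if j[0] is not None),key=lambda j:np.abs(np.array(j[0])-arm.read_joint_positions()).max())[1]
Q=quat(np.radians(a));print('yaw',a)
arm.movep([*P,.24],Q);print(arm.read_time())
f0=arm.read_ft_force()
arm.line_to([*P,.122],.1)
arm.move_gripper(0.0,30);print('op',arm.read_opening(),arm.read_finger_force(),np.array(arm.read_ft_force())-f0)
arm.line_to([*P,.225],.12)
print(arm.read_tool_pos(),arm.read_opening(),arm.read_time())
B=np.array([.583,-.1075])
arm.line_to([*B,.225],.15);arm.line_to([*B,.122+.045],.1)
arm.pause(.3)
for n in("top","scene"): cv2.imwrite(f"pics/{n}1.png",snapshot(n))
print(arm.read_tool_pos(),arm.read_time())
t,s=[cv2.imread(f"pics/{n}1.png") for n in("top","scene")]
def c(im,x,y,w,h,k):return cv2.resize(im[y:y+h,x:x+w],None,fx=k,fy=k,interpolation=cv2.INTER_CUBIC)
cv2.imwrite("pics/crop2.png",np.hstack([c(t,327,155,100,100,4),c(s,255,225,100,100,4)]))
```

```text
[201.35384615 245.15384615] 195.0 [0.47684276 0.30594884 0.155     ] [(np.float64(0.04062189952215873), np.float64(102.90322740336904)), (np.float64(0.02506679356585631), np.float64(14.27633097197375))]
[(array([ 0.82637745,  0.53755433, -0.40287783,  1.83598541,  0.27723393,
        0.82343954,  0.6770896 ]), 22.5), (array([ 0.30543816,  0.53339781,  0.38180826,  1.852443  , -0.26575855,
        0.805729  , -1.9242524 ]), 202.5)]
yaw 22.5
1.8167
op 0.26562836317023936 29.23844665288925 [-0.69827027 -0.46211369  3.32179437]
[ 0.43911659 -0.30026228  0.22419422] 0.2639987526602815 4.55
[ 0.58311637 -0.10752811  0.16731582] 7.4333
```

View pics/crop2.png

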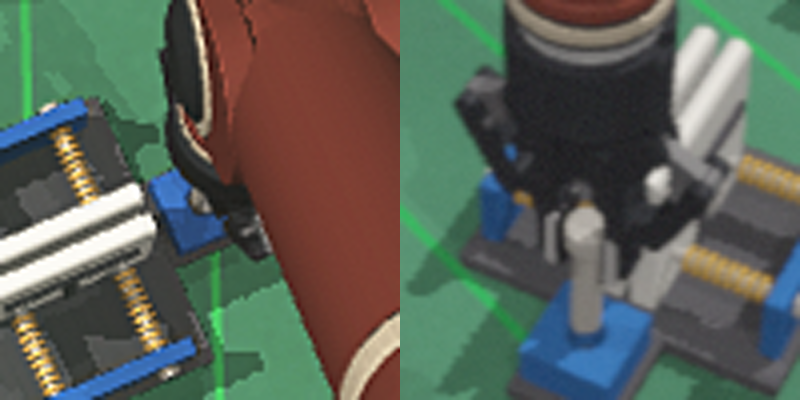

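The left half shows the plates clear but the arm hiding the bore from above. The right half shows the pin held upright over the boss, head at scene about (301,280) and foot at about (302,307), with the dark bore just below it. Next I'll measure the offset of the pin from the bore in the scene view.

Run:
```python
from h import *
s=cv2.imread("pics/scene1.png");s0=cv2.imread("pics/scene0.png")
print('cam',-np.array(CI['scene']['R']).T@CI['scene']['t'])
T=np.array([.5831,-.1075])
for z in(.125,.1,.045,.037): print(z,proj('scene',[*T,z]).round(1))
print('grad: dx,dy px/mm',(proj('scene',[*T+[.01,0],.045])-proj('scene',[*T,.045]))/10,(proj('scene',[*T+[0,.01],.045])-proj('scene',[*T,.045]))/10)
h=cv2.cvtColor(s,cv2.COLOR_BGR2HSV)
for r in range(274,314): 
    row=h[r,288:318]; print(r,' '.join('%3d%s'%(p[2],'*' if p[1]<70 else ' ') for p in row))
print('bore0')
h=cv2.cvtColor(s0,cv2.COLOR_BGR2HSV)
for r in range(302,316): print(r,' '.join('%3d'%p[2] for p in h[r,290:314]))
```

```text
cam [ 1.02423233 -0.47626826  0.84561391]
0.125 [302.1 280.4]
0.1 [302.1 288.5]
0.045 [302.1 305.1]
0.037 [302.1 307.4]
grad: dx,dy px/mm [0.31726635 0.31149546] [ 0.37691975 -0.25824331]
274  55   42*  36*  39*  38*  36*  44*  50*  46*  46*  46*  56*  79*  87*  73*  50*  39*  40*  37*  37*  39*  39*  41*  45*  44*  46*  43*  42*  71* 116*
275  61   39*  38*  41*  38*  36*  44*  51*  50*  44*  47*  65*  99  110   91   56*  39*  41*  41*  41*  37*  36*  38*  45*  47*  45*  49*  52*  67* 103*
276  67   45*  45*  42*  40*  40*  46*  65*  66*  45*  52*  95  134  141  129   98*  52*  40*  42*  39*  38*  37*  37*  43*  48*  49*  53*  58*  58*  67*
277  71*  48*  45*  38*  42*  58*  57*  55*  52*  59*  97* 146* 170* 173* 170* 144*  88*  49*  39*  39*  39*  35*  43*  50*  51*  54*  57*  53*  54*  58*
278  79*  59*  41*  55*  83* 120* 113*  58*  61* 116* 155* 171* 175* 177* 178* 172* 147*  95*  43*  40*  41*  37*  41*  46*  54*  56*  60*  56*  54*  57*
279  83*  61*  45*  94* 122* 129* 106*  58*  96* 149* 173* 176* 178* 179* 178* 176* 171* 133*  62*  40*  38*  41*  42*  47*  52*  58*  57*  58
[... 5953 characters left out ...]

309 137 137 141 158 175 176 166 138 107 106 109 109 109 103 101 117 149 169 175 175 176 175 174 172
310 172 171 173 175 179 178 171 150 125 109 106 107 107 104 112 140 164 174 176 176 175 174 173 162
311 178 178 178 179 179 176 177 169 148 122 106 103 103 117 143 163 172 175 176 175 176 173 167 146
312 180 180 179 180 178 178 176 176 170 159 145 143 144 157 170 174 174 176 175 174 174 173 157 131
313 180 179 178 177 178 178 177 179 177 174 173 172 173 173 174 176 176 175 173 175 173 166 143 121
314 170 176 176 179 179 178 178 176 177 178 178 178 176 174 174 175 176 174 173 173 170 153 126 119
315 135 152 168 175 175 177 177 177 177 176 176 176 177 174 176 176 175 175 174 170 158 131 118 115
```

Run:
```python
from h import *
B=np.array([.584,-.1077])
arm.line_to([*B,.167],.03);arm.pause(.2)
f0=np.array(arm.read_ft_force());m0=np.array(arm.read_wrist_torque())
for z in np.arange(.163,.1315,-.003):
    arm.line_to([*B,z],.03);f=np.array(arm.read_ft_force())-f0
    print(round(z,4),f.round(1),(np.array(arm.read_wrist_torque())-m0).round(2),np.array(arm.read_tool_pos()).round(4))
    if abs(f[2])>10 or np.hypot(f[0],f[1])>12: break
print(arm.read_time())
```

```text
0.163 [0.7 0.5 0.4] [ 0.03 -0.07  0.01] [ 0.5838 -0.1077  0.1626]
0.16 [ 0.4 -0.7  0.5] [ 0.09 -0.02 -0.02] [ 0.5838 -0.1077  0.1597]
0.157 [-0.   1.  -0.1] [ 0.03  0.01 -0.02] [ 0.5838 -0.1077  0.1567]
0.154 [ 1.2  0.7 -0.1] [ 0.01 -0.04 -0.06] [ 0.5838 -0.1077  0.1537]
0.151 [ 1.5  0.1 -0.8] [ 0.04 -0.04  0.01] [ 0.5838 -0.1077  0.1507]
0.148 [ 0.2  0.1 -0.4] [ 0.08 -0.06 -0.07] [ 0.5838 -0.1077  0.1477]
0.145 [1.5 0.2 0.1] [ 0.02 -0.02  0.02] [ 0.5838 -0.1077  0.1447]
0.142 [ 0.7 -0.5 -0.7] [-0.01 -0.01 -0.02] [ 0.5838 -0.1077  0.1417]
0.139 [1.3 1.  0.6] [ 0.13 -0.06  0.02] [ 0.5838 -0.1077  0.1387]
0.136 [ 0.8  0.4 -0.8] [-0.02 -0.01  0.03] [ 0.5839 -0.1077  0.1357]
0.133 [-0.4  0.   6.9] [-0.09  0.32  0.05] [ 0.5846 -0.1079  0.1344]
10.6667
```

The pin went down without resistance and touched the bottom at TCP z 0.1344, where I expected it. I'll release it, check it, and go for the gauge.

Run:
```python
from h import *
arm.line_to([.584,-.1077,.1345],.03)
arm.move_gripper(.55);p=arm.read_tool_pos()
arm.line_to([.584,-.1077,.27],.15);print(arm.read_time())
G=np.array([.4775,.305])
js=[(arm.ik([*G,.26],quat(np.radians(a))),a) for a in(13.5,193.5)]
print([(a,None if j is None else np.round(j,2)) for j,a in js])
q=arm.read_joint_positions()
a=min((j for j in js if j[0] is not None),key=lambda j:np.abs(np.array(j[0])-q).max())[1];print('yaw',a)
arm.movep([*G,.26],quat(np.radians(a)));print(arm.read_time(),arm.read_tool_pos())
arm.pause(.2)
t,s=[snapshot(n) for n in("top","scene")]
cv2.imwrite("pics/top2.png",t);cv2.imwrite("pics/scene2.png",s)
def c(im,x,y,w,h,k):return cv2.resize(im[y:y+h,x:x+w],None,fx=k,fy=k,interpolation=cv2.INTER_CUBIC)
cv2.imwrite("pics/crop3.png",np.vstack([np.hstack([c(t,300,170,100,75,4),c(s,255,250,100,75,4)]),np.hstack([c(t,160,200,100,75,4),c(s,355,140,100,75,4)])]))
```

```text
12.325
[(13.5, array([-0.36,  0.56, -0.38,  1.72,  0.25,  0.91, -0.61])), (193.5, array([ 0.03,  0.79, -1.14,  1.71,  0.77,  1.17,  2.05]))]
yaw 13.5
13.9 [0.47860402 0.30341614 0.25977508]
```

View pics/crop3.png

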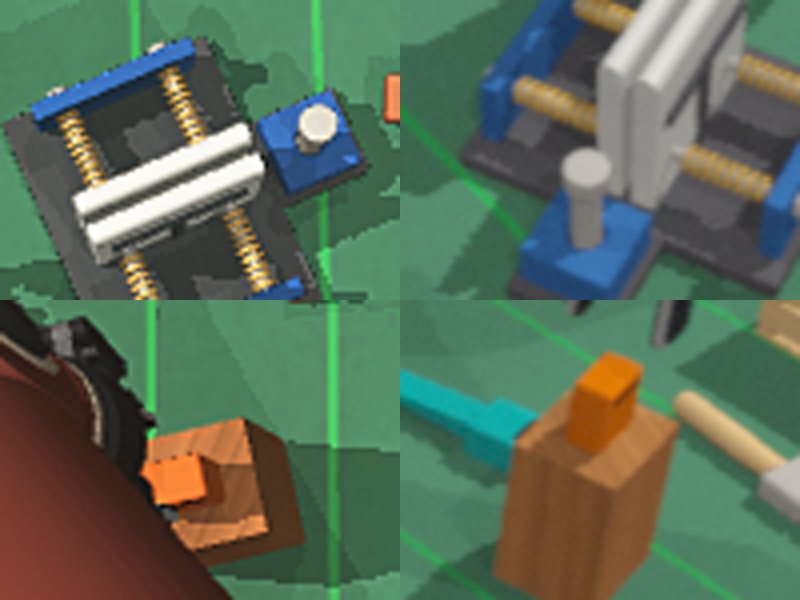

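The top views show the pin home in the boss, head at top (379.5,201) and scene (301,290). The orange handle is at top (203,245), centred below the gripper. Next: grip, lift and carry the gauge to above the gap.

Run:
```python
from h import *
G=np.array([.4778,.305])
arm.line_to([*G,.26],.05);arm.line_to([*G,.187],.1);arm.pause(.2)
print(arm.read_tool_pos())
arm.move_gripper(0,60);print('op',arm.read_opening(),arm.read_finger_force(),arm.read_tool_pos(),np.round(arm.read_ft_force(),1))
arm.line_to([*G,.32],.12);print(arm.read_time(),np.round(arm.read_ft_force(),1))
C=np.array([.5457,-.0153]);Q=quat(np.radians(22.5))
arm.movep([*C,.32],Q);arm.pause(.2);arm.line_to([*C,.31],.05);arm.pause(.3)
t,s=[snapshot(n) for n in("top","scene")];cv2.imwrite("pics/top3.png",t);cv2.imwrite("pics/scene3.png",s)
print(arm.read_time(),arm.read_tool_pos(),arm.read_eef_rot(),Q,np.round(arm.read_ft_force(),1))
def c(im,x,y,w,h,k):return cv2.resize(im[y:y+h,x:x+w],None,fx=k,fy=k,interpolation=cv2.INTER_CUBIC)
cv2.imwrite("pics/crop4.png",np.hstack([c(t,290,150,100,130,4),c(s,270,170,100,130,4)]))
```

```text
[0.47810033 0.30521553 0.18771686]
op 0.2979233704115138 59.35696005821228 [0.47790203 0.30513985 0.1874759 ] [-0.6 -0.2  2.6]
17.1083 [-0.3  0.5 -2. ]
19.3 [ 0.54574339 -0.01535296  0.31012748] [5.55598225e-01 8.31450898e-01 4.50559469e-05 1.20110712e-04] [0.55557023 0.83146961 0.         0.        ] [-0.2 -0.8 -1.6]
```

View pics/crop4.png

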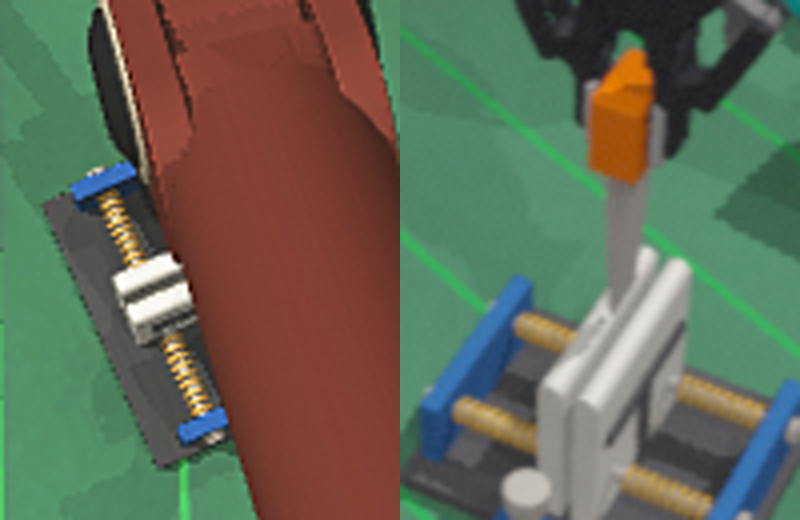

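The gauge hangs upright in the grip, with its tip right above the plates at scene about (325,246). Next I'll lower it step by step, watching the force.

```bash
cat >> h.py <<'E'
YM=np.radians(22.5);EX=np.array([np.cos(YM),np.sin(YM),0]);EY=np.array([-np.sin(YM),np.cos(YM),0])
def force(n=12):  # mean wrist force in the mould frame
    F=[]
    for _ in range(n): F.append(arm.read_ft_force());arm.pause(.01)
    f=np.mean(F,0);return np.array([f@EX,f@EY,f[2]])
E
python3 - <<'E'
from h import *
C=np.array([.5457,-.0153]);print(proj('scene',[*C,.1325]))
f0=force();np.save('f0.npy',f0);print('f0',f0.round(2))
for z in np.arange(.298,.228,-.004):
    arm.line_to([*C,z],.04);f=force()-f0
    print(round(z,4),'tip',round(arm.read_tool_pos()[2]-.1775,4),f.round(2))
    if f[2]>5 or abs(f[0])>3.: break
print(arm.read_time())
E
```

```text
[325.30357031 244.06723379]
f0 [ 0.02 -0.21 -1.7 ]
0.298 tip 0.1205 [0.02 0.37 0.29]
0.294 tip 0.1165 [0.06 0.33 0.1 ]
0.29 tip 0.1124 [0.1  0.09 0.12]
0.286 tip 0.1083 [-0.44  0.09  0.04]
0.282 tip 0.1042 [-0.86  0.06 -0.02]
0.278 tip 0.1002 [-1.45  0.34 -0.58]
0.274 tip 0.0961 [-2.07  0.21 -0.93]
0.27 tip 0.092 [-3.34 -0.11 -1.25]
22.4
```

Run:
```python
from h import *
C=np.array([.5457,-.0153]);f0=np.load('f0.npy')
for d in np.arange(-.0005,-.0045,-.0005):
    arm.line_to([*(C+d*EX[:2]),.27],.02);f=force(8)-f0
    p=np.array(arm.read_tool_pos());print(round(d*1e3,2),round((p[:2]-C)@EX[:2]*1e3,2),f.round(2))
    if f[0]>1.5: break
print(arm.read_time())
```

```text
-0.5 -0.74 [-3.5   0.2  -1.68]
-1.0 -0.89 [-2.9   0.25 -1.13]
-1.5 -1.09 [-2.26  0.58 -0.64]
-2.0 -1.3 [-0.97  0.58 -0.08]
-2.5 -1.96 [0.02 0.05 0.08]
-3.0 -2.69 [0.35 0.12 0.58]
-3.5 -2.92 [ 1.83  0.31 -0.12]
24.6167
```

Run:
```python
from h import *
C=np.array([.5457,-.0153]);f0=np.load('f0.npy');d=-.0024
for z in np.arange(.27,.237,-.004):
    arm.line_to([*(C+d*EX[:2]),z],.04);f=force(8)-f0
    p=np.array(arm.read_tool_pos());print(round(z,4),'tip',round(p[2]-.1775,4),round(d*1e3,2),round((p[:2]-C)@EX[:2]*1e3,2),f.round(2))
    if f[2]>12 or abs(f[0])>5: break
    if abs(f[0])>.5: d+=np.clip(f[0]*.0002,-.0005,.0005)
t,s=[snapshot(n) for n in("top","scene")];cv2.imwrite("pics/top4.png",t);cv2.imwrite("pics/scene4.png",s)
def c(im,x,y,w,h,k):return cv2.resize(im[y:y+h,x:x+w],None,fx=k,fy=k,interpolation=cv2.INTER_CUBIC)
s3=cv2.imread("pics/scene2.png")
cv2.imwrite("pics/crop5.png",np.hstack([c(s3,295,215,65,95,6),c(s,295,215,65,95,6)]))
print(arm.read_time(),arm.read_opening(),arm.read_finger_force())
```

```text
0.27 tip 0.0925 -2.4 -2.5 [0.89 0.38 0.66]
0.266 tip 0.0882 -2.22 -2.28 [ 0.99  0.32 -0.26]
0.262 tip 0.0843 -2.02 -2.07 [ 0.81  0.45 -0.08]
0.258 tip 0.0801 -1.86 -1.87 [ 1.92 -0.29 -2.32]
0.254 tip 0.0764 -1.48 -1.76 [-0.24 -0.02  0.96]
0.25 tip 0.0724 -1.48 -1.58 [-0.49 -0.24  2.71]
0.246 tip 0.0683 -1.48 -1.54 [-0.42 -0.28  2.41]
0.242 tip 0.0644 -1.48 -1.54 [-0.47 -0.25  2.94]
0.238 tip 0.0604 -1.48 -1.51 [-0.73 -0.25  3.6 ]
27.5667 0.2982227033805201 60.135523080825806
```

View pics/crop5.png

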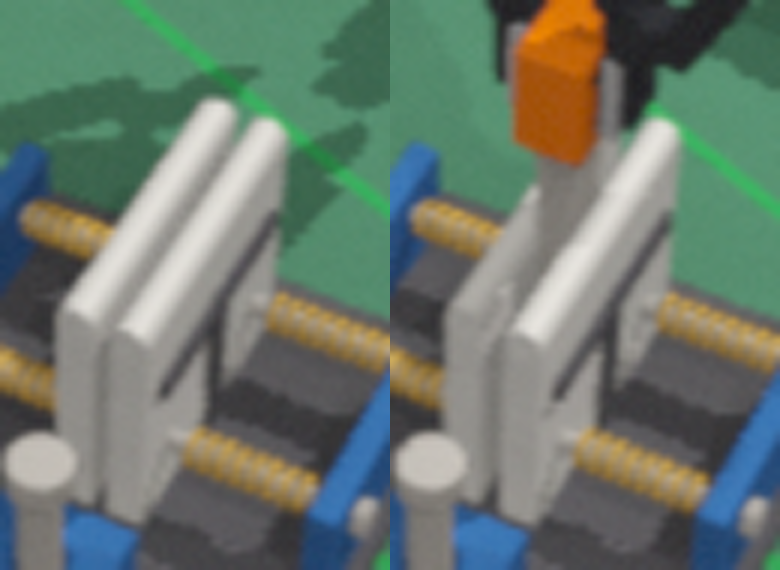

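The plates have spread from the left crop to the right one, and the blade sits upright between them. The pin is still home at scene about (302,292). I'll measure how far each plate moved.

```bash
cat > shift.py <<'E'
import sys;from h import *
def shift(a,b,box):
    x0,y0,x1,y1=box;k=10;g=[cv2.resize(cv2.cvtColor(cv2.imread(f"pics/{n}.png"),cv2.COLOR_BGR2GRAY),None,fx=k,fy=k,interpolation=cv2.INTER_CUBIC) for n in(a,b)]
    T=g[0][y0*k:y1*k,x0*k:x1*k];m=4*k;S=g[1][y0*k-m:y1*k+m,x0*k-m:x1*k+m]
    r=cv2.matchTemplate(S,T,cv2.TM_CCOEFF_NORMED);_,v,_,l=cv2.minMaxLoc(r);return (l[0]-m)/k,(l[1]-m)/k,round(v,3)
b=sys.argv[1]
C=np.array([.5457,-.0153,.1]);e=(proj('scene',C+.01*EX)-proj('scene',C))/10;print('px/mm along mould x',e)
for n,bx in dict(front=(304,265,309,296),front2=(303,262,311,275),back=(313,270,317,296),back_right=(331,245,345,275),backtop=(313,265,322,278),cheek=(280,255,300,275),pin=(295,286,309,310)).items():
    sh=shift("scene2",b,bx);print(n,sh,'mm',round(np.dot(sh[:2],e)/(e@e),2))
E
python3 shift.py scene4
```

```text
px/mm along mould x [0.43527065 0.16815582]
front (0.1, -0.2, 0.935) mm 0.05
front2 (0.0, -0.4, 0.934) mm -0.31
back (0.5, 0.0, 0.945) mm 1.0
back_right (0.7, 0.1, 0.967) mm 1.48
backtop (0.7, 0.3, 0.985) mm 1.63
cheek (0.1, 0.3, 0.91) mm 0.43
pin (0.1, 0.0, 0.996) mm 0.2
```

```bash
python3 - <<'E'
from h import *
C=np.array([.5457,-.0153]);f0=np.load('f0.npy')
for d,z in((-.0020,.236),(-.0021,.232),(-.0022,.229)):
    arm.line_to([*(C+d*EX[:2]),z],.02);f=force(12)-f0
    p=np.array(arm.read_tool_pos());print(z,'tip',round(p[2]-.1775,4),round((p[:2]-C)@EX[:2]*1e3,2),f.round(2),np.round(arm.read_wrist_torque(),2))
cv2.imwrite("pics/scene5.png",snapshot("scene"));cv2.imwrite("pics/top5.png",snapshot("top"))
print(arm.read_time(),arm.read_eef_rot())
E
python3 shift.py scene5
```

```text
0.236 tip 0.0587 -1.72 [-0.15 -0.11  5.68] [-0.08  0.03 -0.03]
0.232 tip 0.0546 -1.87 [-0.1   0.19  5.37] [-0.05 -0.02  0.02]
0.229 tip 0.0516 -1.99 [-0.02  0.3   5.92] [-0.   -0.07 -0.06]
28.8667 [5.55587617e-01 8.31457963e-01 1.88456052e-04 1.42017840e-04]
px/mm along mould x [0.43527065 0.16815582]
front (-0.3, -0.3, 0.916) mm -0.83
front2 (-0.5, -0.5, 0.939) mm -1.39
back (0.6, 0.0, 0.942) mm 1.2
back_right (0.8, 0.0, 0.966) mm 1.6
backtop (0.8, 0.3, 0.981) mm 1.83
cheek (0.1, 0.3, 0.908) mm 0.43
pin (0.3, 0.2, 0.979) mm 0.75
```

Run:
```python
import cv2,numpy as np
t,s=cv2.imread("pics/top5.png"),cv2.imread("pics/scene5.png")
cv2.imwrite("pics/crop6.png",np.hstack([cv2.resize(s[195:325,265:365],None,fx=4,fy=4,interpolation=2),cv2.resize(t[150:280,300:400],None,fx=4,fy=4,interpolation=2)]))
```

```text
(no output)
```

View pics/crop6.png

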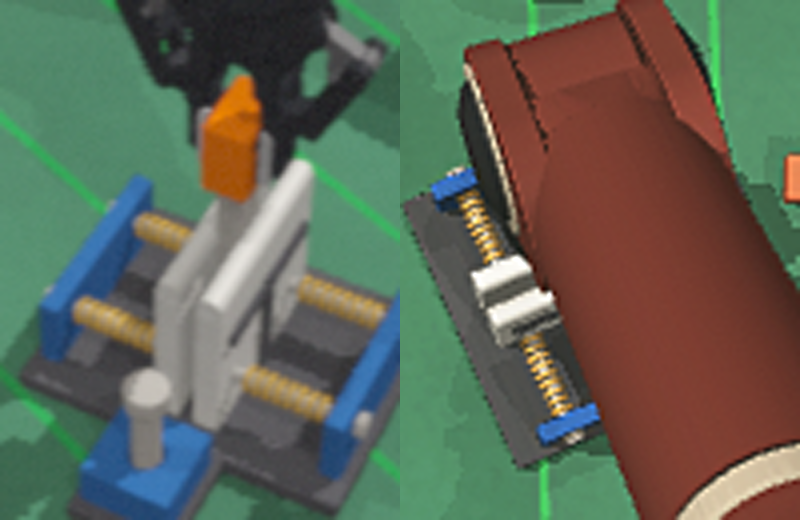

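The pin is upright in the boss, head at scene (301,292). The blade is upright at mid-length between the spread plates, handle at scene (322,230). The side forces balance, so I'm handing in.

Run:
```python
from h import *
arm.pause(.4);print((force()-np.load('f0.npy')).round(2),arm.read_finger_force(),np.abs(arm.read_dq()).max(),arm.read_time())
print(ticket.finish_job())
```

```text
[0.46 0.17 6.92] 60.38742542266846 0.0009623198907190297 29.3667
the job is handed in; nothing more can be done
None
```

I handed in the job at about 29 s: the pin is home and released, and the gripper is holding the gauge still in the gap; from the images and forces I estimate each plate gave 1–2 mm. No verdict was returned.

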